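Reset the tripped breakers on the boiler console

TASK

Two of the six breakers on the boiler console have tripped: their white handles stand midway, neither on nor off. Reset them as one should: push both of them fully OFF (towards the robot) first, and only when both are off push both fully ON again (away from the robot). Leave the other four breakers just as they are, the one that is switched off included, and do not shift or knock over anything lying on the bench.

Things in the scene. Friction and masses are not known exactly. Their poses are not given: they have to be found in the camera images.
- console: Grey steel boiler console, fixed, 290 x 400 mm; origin at the centre of its underside. Its x points away from the operator, y along its row of six breakers (46 mm apart). The flat fascia rises towards +x at 0.21 rad, 95 mm high above the origin. Lamps and meters stand up to 14 mm off it, 90 to 160 mm up the slope from the breakers' middles; in front of the breakers it is bare for 55 mm.
- breaker_1: One of six identical breakers; any may stand at any place in the row. Fixed, 100 mm along the slope, 45 mm wide, grey, with raised black middle and white toggle handle. Origin on the fascia under its middle; axes parallel to the console's (z upright). Measured square to the fascia: ends 10 mm high, black middle (56 mm long) 24 mm high, handle's pivot (along y) 12 mm above the origin.
- handle_1 (a joint): Handle angle of breaker_1, rad. 0 = fully OFF: leans 0.5 rad from square to the fascia towards the operator (console -x), a green band shows. 1.0 = fully ON: leans 0.5 rad the other way (console +x), a red band shows. 0.4 to 0.6 = TRIPPED: stands midway, square to the fascia, no band.
- breaker_2: A breaker as breaker_1. Its handle, like all six, is 24 mm wide (along y), 12 mm thick, 10 mm near the end; its end is 48 mm from the pivot, 36 mm clear of the black middle when midway. Handles of neighbours are 22 mm apart.
- handle_2 (a joint): Handle angle of breaker_2, as handle_1. Every handle is stiff (friction) and stays where it is left, with a hard stop at each end of its swing; 20 to 30 mm from the pivot it takes about 5 to 8 N to move.
- breaker_3: A breaker as breaker_1 and breaker_2.
- handle_3 (a joint): Handle angle of breaker_3, as handle_1 and handle_2.
- breaker_4: A breaker as breaker_1 and breaker_2.
- handle_4 (a joint): Handle angle of breaker_4, as handle_1 and handle_2.
- breaker_5: A breaker as breaker_1 and breaker_2.
- handle_5 (a joint): Handle angle of breaker_5, as handle_1 and handle_2.
- breaker_6: A breaker as breaker_1 and breaker_2.
- handle_6 (a joint): Handle angle of breaker_6, as handle_1 and handle_2.
- oiler_red: Red squeeze oiler with a black spout, 60 mm across, 216 mm tall, standing; origin under its middle.
- oiler_white: White oiler with a red spout, 54 mm across, 196 mm tall, standing; origin under its middle.
- oil_can: Blue oil can, 72 mm across, 140 mm tall, standing; origin under its middle.
- screwdriver: Orange-handled screwdriver, 200 mm, lying on the bench; origin under its middle.
- wrench: Steel wrench, 190 mm, lying on the bench; origin under its middle.
- mug: Blue mug, 80 mm across, 90 mm tall, standing; origin under its middle.

How it is judged:
By the outcome, as a careful person would: the job done as asked, in the order asked, and still so for the second after the job is handed in, with the robot touching nothing.
It also fails if it takes over 48 s, if anything falls off the work surface, if the arm or the gripper's body presses on something with over 40 N, if the wrist force passes 120 N, or if a joint passes its speed limit or range.

ROBOT

A 6-joint arm with a two-finger parallel gripper is mounted at the origin on the work surface. World frame = base frame: x ahead of the robot, y to its left, z up, the work surface at z = 0. Lengths are in m, angles in rad, forces in N, time in s.
With the tool pointing down it reaches from about 0.375 to 0.9 m from the base axis. Payload 3.1 kg.
Tool frame: the origin (TCP) lies on the centre line of the jaws, within the pads' length; the fingertips stand 17 mm ahead of it and the grasp point (between the pads) lies 2 mm behind it; y points along the fingers, z is the direction in which the jaws open and shut, and the axes are right-handed (so a half turn about y gives the same grasp; the last joint's range is limited). The gripper opens to 85 mm and grips with 20 to 120 N. Pads are 22 mm wide; open, the fingers measure 114 mm over their backs; the gripper's body (76 mm by 85 mm) begins 54 mm behind the grasp point. The pads swing forward as they close: fully open they stand 13 mm farther back than shut.
Start: joints at [-1.298, 0.527, 1.433, -0, 1.181, -0.178], TCP at [0.272, -0.563, 0.219] pointing down, gripper open.
Joint ranges: [-3.08, 3.08], [-0.75, 2.2], [0.22, 2.44], [-1.43, 4.57], [0, 2.65], [-2.85, 2.85]. Speed limits (rad/s): [2.79, 2.79, 3.14, 3.14, 3.14, 3.14].

INTERFACE

Orientations are given as a unit quaternion [x, y, z, w].
In Python, from station import manip gives the robot as it stands.
- The arm moves only by the shell command python3 -m handwheel 'ROWS' [FORCE]. ROWS is JSON, one flat list of numbers, 7 for each row, row after row: the shift along the tool's x, y, z in cm, then the turn, a rotation vector about the tool's x, y, z in rad, then the finger opening in cm, from 0 to 8.54. A call has 1 to 10 rows; each row is the pose to reach, as a shift and turn from the pose commanded when the call began, along the tool's axes at that moment; what a row does not reach only later rows make up. A row lasts 1/12 s, in which the tool goes at most 41.7 mm and 7.16 degrees, less where a joint would pass 70% of its speed; a pose out of reach is approached as far as the arm can. A call with a gripper value outside its range is refused whole. The fingers move at their own pace and stop on an object; FORCE is the grip in N (left out, the last holds). Time passes only in rows, so rows that repeat a pose let the fingers close. It gives the time, the measured TCP pose, the force and the opening at its end, in the units of the state.
- manip.sense(): the state, without advancing time (a new reading comes with each control period).
- manip.snapshot(name): name is "side" or "top" or "wrist"; returns a dict with "frame" (480x640x3 uint8, red, green, blue), "depth" (480x640 float32, m along the optical axis (not along the pixel's ray), 0 where there is no reading), "camera_matrix" (3x3 intrinsics, pixels), "k1" (the pictures are not rectified: a ray, as slopes to the right and down, at radius r is drawn at 1 + k1 r^2 times it, then the intrinsics apply), "rvec" (rotation vector, rad) and "tvec" (3), from world to camera coordinates, as OpenCV has them. Camera axes: x right, y down, z forward; pixel columns grow to the right and rows downward; lengths in m; the calibration is good to about 2 mm. A picture is of the moment at which its call begins.
- manip.sign_off(): hands the job in, once; it reports no verdict.
The state is a dict: "t": time; "q": joint angles; "qd": joint speeds; "tau": joint torques, N m; "tcp_pos": TCP position; "tool_rot": TCP orientation; "force": force on the tool from outside, world axes, zero at the start; "ft_torque": the same for the moment, N m; "finger_gap": opening from 0.0 (shut) to 1.0 (fully open).
Only numpy, scipy, OpenCV 4.12 (cv2) and the standard library are available. Lean on these libraries where they do the work, as an engineer would, in place of code of your own. Each camera call takes 0.05 s, during which the arm holds its last target.

## Working session

There is one attempt and no reset: what is moved stays moved. The work goes in short steps, Python scripts to look and compute and a shell command to move; the robot and the scene stay as the last step left them, time stands still between calls to the robot, and variables do not carry over. Pictures are saved under pics/ and viewed, and the job is handed in when it is done.

```bash
mkdir -p pics; ls
python3 - <<'E'
from station import manip
import cv2,pickle
s=manip.sense();print(s)
d={}
for n in("side","top","wrist"):
    p=manip.snapshot(n);d[n]=p
    cv2.imwrite(f"pics/a_{n}.png",p["frame"][:,:,::-1]);print(n,p["camera_matrix"].tolist(),p["k1"],p["rvec"],p["tvec"])
pickle.dump(d,open("a.pkl","wb"))
E
```

```text
pics
{'t': 0.0, 'q': array([-1.29848731e+00,  5.28528997e-01,  1.43393147e+00,  1.94459209e-05,
        1.18140518e+00, -1.78538370e-01]), 'qd': array([-2.44088977e-03, -7.02396594e-04,  2.17421465e-05, -1.20369495e-03,
        8.91185023e-05, -1.10852589e-03]), 'tau': array([-1.64060224e-03, -4.42358887e+01, -1.78024846e+01, -2.54087954e-04,
        8.36983061e-03, -1.68095971e-05]), 'tcp_pos': array([ 0.27213175, -0.56179728,  0.21788579]), 'tool_rot': array([-0.15808071,  0.6900198 , -0.68841372,  0.15801808]), 'force': array([-0.38292112,  0.08177789,  0.00868247]), 'ft_torque': array([ 0.01601301, -0.01029848,  0.00419391]), 'finger_gap': 0.9994706689628687}
side [[594.634747055845, 0.0, 321.64393799820454], [0.0, 594.634747055845, 247.13004692463596], [0.0, 0.0, 1.0]] -0.03148024138143555 [ 2.1170366  -0.70158505  0.35547391] [-0.37582534  0.22558897  1.49282303]
top [[476.0821511076601, 0.0, 316.4221470731782], [0.0, 476.0821511076601, 235.20745214570957], [0.0, 0.0, 1.0]] -0.05573350550026101 [ 2.19658525 -2.14091453  0.12643318] [-0.04968566  0.48276052  1.40552431]
wrist [[376.32393295831685, 0.0, 321.4059224823329], [0.0, 376.32393295831685, 241.3905447263688], [0.0, 0.0, 1.0]] -0.061306679579149495 [-2.45098629  1.53313289  0.22593052] [-0.62314299 -0.03893749  0.38079048]
```

View pics/a_side.png

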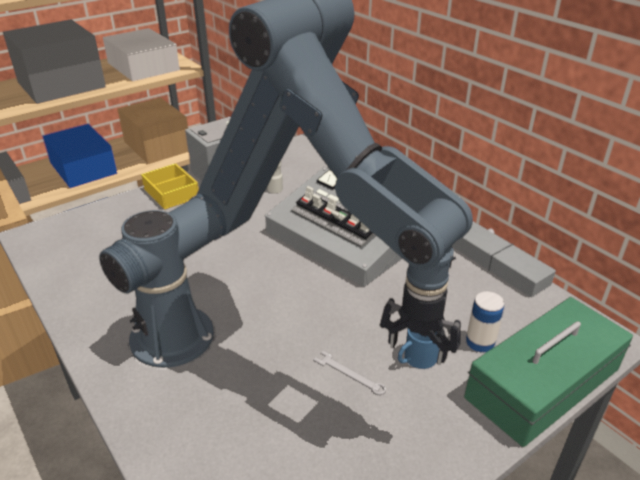

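View pics/a_top.png

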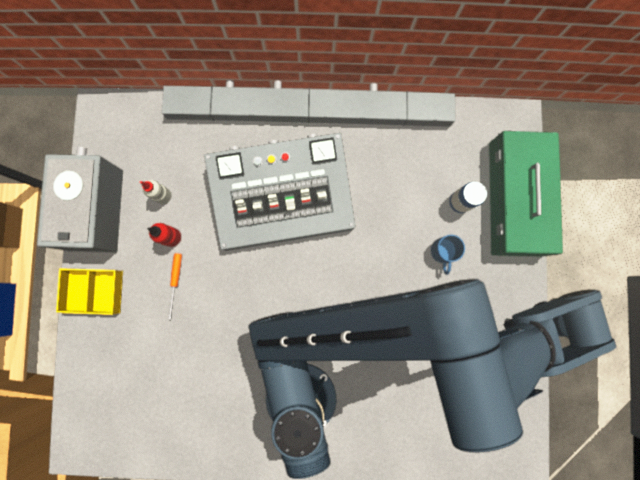

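View pics/a_wrist.png

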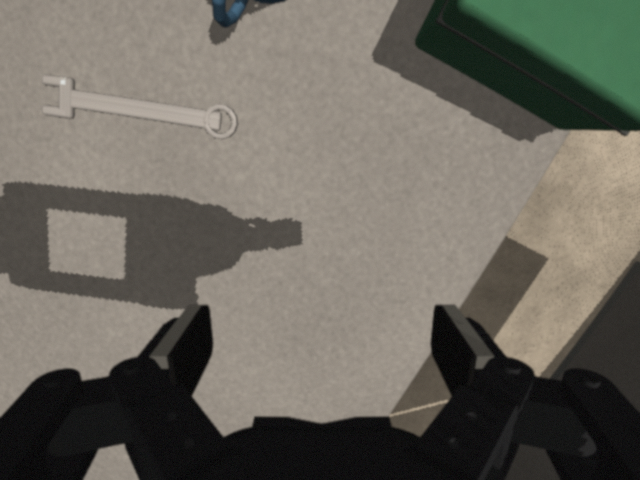

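The side view shows the console partly hidden by the arm at about (340,225). The top view shows it whole: the breaker row runs from about (241,207) to (322,196), with the oilers to its left and the can and mug to its right. I'll zoom in on the row.

```bash
cat > h.py <<'E'
import numpy as np,cv2
from scipy.spatial.transform import Rotation as R
def ray(p,uv):
    K=p["camera_matrix"];uv=np.atleast_2d(np.array(uv,float))
    d=np.stack([(uv[:,0]-K[0,2])/K[0,0],(uv[:,1]-K[1,2])/K[1,1]],1);n=d.copy()
    for _ in range(20): n=d/(1+p["k1"]*(n**2).sum(1,keepdims=True))
    Rm=cv2.Rodrigues(np.array(p["rvec"]))[0]
    return -Rm.T@np.array(p["tvec"]).ravel(), np.c_[n,np.ones(len(n))]@Rm   # z-depth scaled dirs
def pts(p,uv):
    o,d=ray(p,uv);uv=np.atleast_2d(uv).astype(int)
    return o+d*p["depth"][uv[:,1],uv[:,0]][:,None]
def plane(p,uv,z):
    o,d=ray(p,uv);return o+d*((z-o[2])/d[:,2])[:,None]
def proj(p,X):
    X=np.atleast_2d(X);Rm=cv2.Rodrigues(np.array(p["rvec"]))[0]
    c=X@Rm.T+np.array(p["tvec"]).ravel();n=c[:,:2]/c[:,2:];n=n*(1+p["k1"]*(n**2).sum(1,keepdims=True))
    K=p["camera_matrix"];return n*[K[0,0],K[1,1]]+[K[0,2],K[1,2]]
E
python3 - <<'E'
import pickle,cv2
from h import *
d=pickle.load(open("a.pkl","rb"));t=d["top"]
c=t["frame"][125:255,200:360,::-1];cv2.imwrite("pics/b.png",cv2.resize(c,None,fx=5,fy=4.6,interpolation=cv2.INTER_CUBIC))
px=[(241,207),(322,196),(207,153),(340,135),(353,228),(221,249),(280,235),(447,250),(472,195),(150,190),(163,235),(176,270)]
for a,b in zip(px,pts(t,px)):print(a,b.round(3))
E
```

```text
(241, 207) [0.549 0.179 0.116]
(322, 196) [ 0.581 -0.049  0.146]
(207, 153) [ 0.737  0.312 -0.001]
(340, 135) [ 0.765 -0.097  0.123]
(353, 228) [ 0.504 -0.144  0.063]
(221, 249) [0.432 0.241 0.064]
(280, 235) [0.477 0.069 0.07 ]
(447, 250) [ 0.451 -0.438  0.006]
(472, 195) [ 0.596 -0.471  0.143]
(150, 190) [0.588 0.435 0.137]
(163, 235) [0.46  0.388 0.144]
(176, 270) [0.368 0.38  0.026]
```

View pics/b.png

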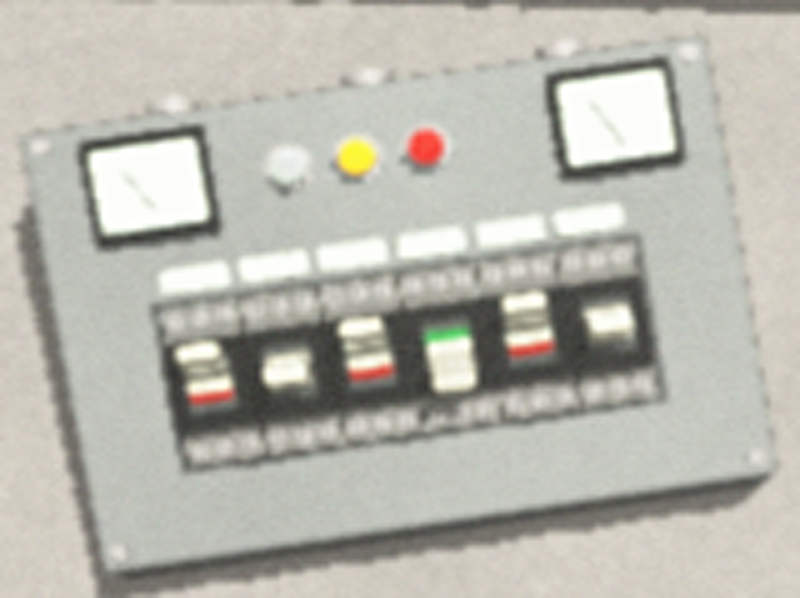

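The top view is clear. Counting from the left (+y), the breakers stand ON, TRIPPED, ON, OFF, ON, TRIPPED, so the tripped ones are no. 2 at about (258,205) and no. 6 at about (322,195). Next I'll fit the fascia plane and place the row.

```bash
cat > loc.py <<'E'
from h import *
def fascia(p,mask):
    vv,uu=np.nonzero(mask);P=pts(p,np.c_[uu,vv]);P=P[p["depth"][vv,uu]>0]
    for _ in range(8):
        A=np.c_[P[:,:2],np.ones(len(P))];c=np.linalg.lstsq(A,P[:,2],rcond=None)[0];r=P[:,2]-A@c
        k=abs(r)<max(2*r.std(),.002)
        if k.all():break
        P=P[k]
    n=np.array([-c[0],-c[1],1]);n/=np.linalg.norm(n);return n,P.mean(0),r.std(),len(P)
def onplane(p,uv,n,q):
    o,d=ray(p,uv);return o+d*(((q-o)@n)/(d@n))[:,None]
E
python3 - <<'E'
import pickle
from loc import *
t=pickle.load(open("a.pkl","rb"))["top"]
m=np.zeros((480,640),np.uint8)
cv2.fillPoly(m,[np.array([(224,244),(348,226),(345,213),(334,215),(236,230),(222,232)])],1)
cv2.fillPoly(m,[np.array([(212,160),(216,182),(320,164),(318,160),(250,168),(245,178),(218,180)])],1)
n,q,s,k=fascia(t,m);print("n",n,"tilt",np.arccos(n[2]),"yaw",np.arctan2(-n[1],-n[0]),s,k)
f=t["frame"].astype(int);hsv=cv2.cvtColor(t["frame"],cv2.COLOR_RGB2HSV)
roi=np.zeros((480,640),np.uint8);cv2.fillPoly(roi,[np.array([(226,190),(328,174),(336,214),(234,232)])],1)
bl=((f.max(2)<60)&(roi>0)).astype(np.uint8)
bl=cv2.morphologyEx(bl,cv2.MORPH_CLOSE,np.ones((9,15),np.uint8))
r=cv2.minAreaRect(max(cv2.findContours(bl,0,2)[0],key=cv2.contourArea));print(r)
b=onplane(t,cv2.boxPoints(r),n,q+.024*n);print(b.round(4))
wh=((f.min(2)>190)&(roi>0)).astype(np.uint8)
_,_,st,ce=cv2.connectedComponentsWithStats(wh)
for S,c in zip(st,ce):
    if S[4]>15: print(S,c.round(1),onplane(t,c,n,q+.06*n).round(4), pts(t,c).round(4))
# corner yaw of console from long edge
Y=b[[0,1,2,3]]-b[[1,2,3,0]];print(np.linalg.norm(Y,axis=1),np.arctan2(Y[:,1],Y[:,0]))
print(b.mean(0))
E
```

```text
n [-0.20438976 -0.03844686  0.97813428] tilt 0.2095035798805963 yaw 0.1859329249699308 0.0022696065564697786 1997
((258.0000305175781, 208.00001525878906), (7.987542152404785, 16.619239807128906), 75.0685806274414)
[[0.5522 0.1573 0.1125]
 [0.5656 0.1119 0.1136]
 [0.5442 0.1057 0.1089]
 [0.5309 0.1511 0.1078]]
[     0      0    640    480 306567] [319.6 239.6] [[ 0.4613 -0.0458  0.1224]] [[ 0.474  -0.0475 -0.0046]]
[301 189   8   4  22] [304.7 190.2] [[ 0.5947 -0.0009  0.152 ]] [[ 0.5948 -0.0009  0.1514]]
[318 192   8   5  39] [321.6 193.9] [[ 0.5862 -0.048   0.1484]] [[ 0.5922 -0.0484  0.1181]]
[268 194   8   4  23] [271.7 195.7] [[0.577  0.0902 0.1519]] [[0.5784 0.0908 0.1446]]
[302 197   8   3  18] [305.4 197.9] [[ 0.574  -0.0033  0.1476]] [[ 0.5797 -0.0027  0.1177]]
[286 198   9  12  77] [289.9 203.5] [[0.5575 0.0392 0.1458]] [[0.5619 0.0405 0.1208]]
[333 198   3  13  17] [333.9 204.8] [[ 0.5579 -0.0832  0.1411]] [[ 0.5678 -0.0856  0.0847]]
[236 200   8   3  21] [239.3 201. ] [[0.5596 0.179  0.1518]] [[0.5597 0.1791 0.1513]]
[253 202   8   6  43] [256.8 204.8] [[0.5511 0.1308 0.1481]] [[0.5534 0.1325 0.1347]]
[270 202   8   3  18] [273.5 203. ] [[0.5573 0.0847 0.1476]] [[0.5633 0.0877 0.1134]]
[238 207   8   3  17] [241.9 208.2] [[0.5404 0.1716 0.1474]] [[0.5454 0.1763 0.1167]]
[297 214  32   8  54] [312.3 217.7] [[ 0.5208 -0.0239  0.1357]] [[ 0.529  -0.0237  0.0796]]
[0.04727557 0.02268601 0.04735121 0.02268368] [ 1.85712648  0.28368847 -1.28452788 -2.86131255]
[0.54821791 0.13151692 0.11070023]
```

```bash
cat > go.py <<'E'
from h import *
yaw=0.188;til=0.2095
n=np.array([-np.sin(til)*np.cos(yaw),-np.sin(til)*np.sin(yaw),np.cos(til)])
yc=np.array([-np.sin(yaw),np.cos(yaw),0]);up=np.cross(yc,n)  # up-slope
def Rt(sg): # z_tool = sg*up, y=-n
    z=sg*up;y=-n;return np.stack([np.cross(y,z),y,z],1)
def rel(s,P,Rm):
    R0=R.from_quat(s["tool_rot"]).as_matrix()
    return (R0.T@(np.array(P)-s["tcp_pos"])*100).round(2),R.from_matrix(R0.T@Rm).as_rotvec().round(4)
E
python3 - <<'E'
from go import *
from station import manip
s=manip.sense();R0=R.from_quat(s["tool_rot"]).as_matrix();print(R0.round(3),s["q"])
for sg in(1,-1):
  print(sg,rel(s,[0.50,0.03,0.36],Rt(sg)),rel(s,[.272,-.562,.36],Rt(sg)))
E
```

```text
[[-0.9   -0.     0.436]
 [-0.436  0.002 -0.9  ]
 [-0.    -1.    -0.002]] [-1.29848671e+00  5.28289904e-01  1.43361102e+00  1.23244140e-05
  1.18139277e+00 -1.78493629e-01]
1 (array([-46.3 , -14.1 , -43.38]), array([ 0.1799, -1.3031,  0.1356])) (array([ 1.000e-02, -1.419e+01, -3.000e-02]), array([ 0.1799, -1.3031,  0.1356]))
-1 (array([-46.3 , -14.1 , -43.38]), array([-0.1457,  1.8258,  0.1933])) (array([ 1.000e-02, -1.419e+01, -3.000e-02]), array([-0.1457,  1.8258,  0.1933]))
```

```bash
python3 -m handwheel '[0,-4,0,0,0,0,5, 0,-8,0,0,0,0,5, 0,-12,0,0,0,0,5, 0,-14,0,0.02,-0.1,0.01,5, -3,-14,-3,0.03,-0.2,0.02,5, -6,-14,-6,0.04,-0.3,0.03,5, -9,-14,-8,0.05,-0.4,0.04,5, -12,-14,-11,0.07,-0.5,0.05,5, -15,-14,-14,0.08,-0.6,0.06,5, -18,-14,-16,0.09,-0.7,0.07,5]' 60
python3 - <<'E'
from go import *
from station import manip
s=manip.sense();print(s["q"],s["tcp_pos"],rel(s,[0.50,0.03,0.36],Rt(1)))
E
```

```text
t: 0.98
tcp_pos: [0.364, -0.3367, 0.3586]
tool_rot: [0.355, -0.567, 0.616, -0.417]
force: [0.6, -0.2, 0.3]
finger_gap: 0.587
[-1.02985746  0.16094108  1.60758524  0.09281404  1.30835448 -0.63618425] [ 0.36404225 -0.3367368   0.35858411] (array([-39.03,   0.99,  -2.38]), array([ 0.0903, -0.5991,  0.0604]))
```

```bash
python3 -m handwheel '[-4,0,0,0.01,-0.07,0.01,5, -8,0.2,-0.5,0.02,-0.14,0.01,5, -12,0.3,-0.7,0.03,-0.21,0.02,5, -16,0.4,-1,0.04,-0.28,0.03,5, -20,0.5,-1.2,0.05,-0.35,0.03,5, -24,0.6,-1.5,0.06,-0.42,0.04,5, -28,0.7,-1.7,0.07,-0.49,0.05,5, -32,0.8,-2,0.08,-0.55,0.06,5, -36,0.9,-2.2,0.09,-0.6,0.06,5, -39,1,-2.4,0.09,-0.6,0.06,5]'
python3 -m handwheel '[0,0,0,0,0,0,5,0,0,0,0,0,0,5]'
python3 - <<'E'
from go import *
from station import manip
import pickle
s=manip.sense();print(s["q"],s["tcp_pos"],rel(s,[0.50,0.03,0.36],Rt(1)))
d={}
for n in("side","wrist"):
    p=manip.snapshot(n);d[n]=p
    cv2.imwrite(f"pics/c_{n}.png",p["frame"][:,:,::-1])
pickle.dump(d,open("c.pkl","wb"))
E
```

```text
t: 1.82
tcp_pos: [0.5019, 0.0287, 0.3596]
tool_rot: [-0.485, 0.401, -0.496, 0.598]
force: [0.5, -0.6, 0.0]
finger_gap: 0.587
t: 1.98
tcp_pos: [0.5017, 0.0273, 0.3594]
tool_rot: [-0.486, 0.401, -0.496, 0.598]
force: [0.3, -0.3, -0.1]
finger_gap: 0.586
[-0.21900728  0.11477347  1.67520941  0.08721307  1.16061288 -0.43467465] [0.50169543 0.02734449 0.35936411] (array([-0.29, -0.09, -0.1 ]), array([0.0014, 0.0008, 0.0021]))
```

View pics/c_wrist.png

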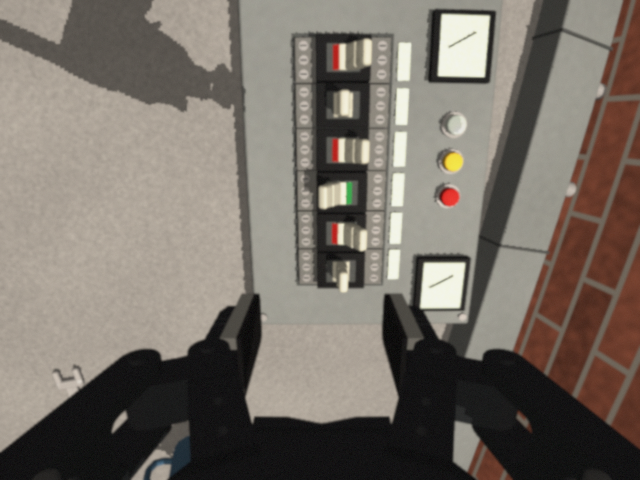

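View pics/c_side.png

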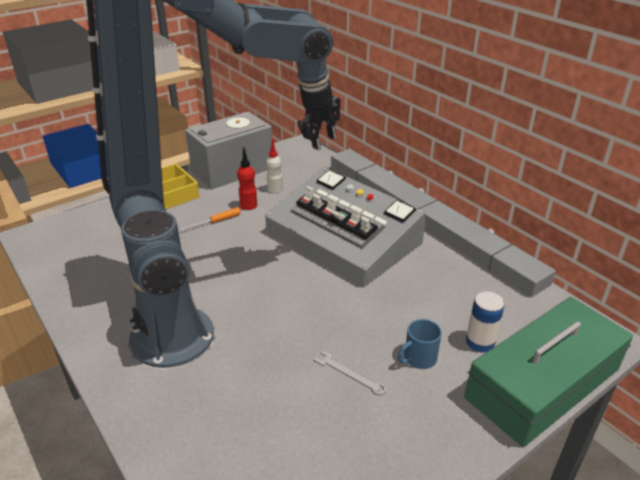

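The wrist view shows the row upright at column ~344, in the same pattern: ON (345,55), TRIPPED (344,102), ON (350,150), OFF (337,193), ON (348,236), TRIPPED (344,275). The side view also shows the whole console. I'll triangulate the tripped handles from the wrist, top and side views.

Run:
```python
import pickle
from loc import *
from go import yaw,n as nn,up,yc
t=pickle.load(open("a.pkl","rb"))["top"];d=pickle.load(open("c.pkl","rb"));w=d["wrist"]
m=np.zeros((480,640),np.uint8)
cv2.fillPoly(m,[np.array([(245,15),(285,15),(288,280),(258,290)])],1)
cv2.fillPoly(m,[np.array([(418,90),(432,90),(425,240),(412,240)])],1)
n,q,s,k=fascia(w,m);print("wrist n",n,np.arccos(n[2]),np.arctan2(-n[1],-n[0]),s)
f=w["frame"].astype(int)
roi=np.zeros((480,640),np.uint8);roi[25:295,290:398]=1
bl=((f.max(2)<60)&(roi>0)).astype(np.uint8)
bl=cv2.morphologyEx(bl,cv2.MORPH_CLOSE,np.ones((21,21),np.uint8))
c=max(cv2.findContours(bl,0,2)[0],key=cv2.contourArea);r=cv2.minAreaRect(c);print("black",r)
bx=cv2.boxPoints(r);b=onplane(w,bx,n,q+.024*n);print(b.round(4),b.mean(0).round(4),np.linalg.norm(b-np.roll(b,1,0),axis=1))
wh=((f.min(2)>150)&(roi>0)).astype(np.uint8);wh[:,385:]=0
_,_,st,ce=cv2.connectedComponentsWithStats(wh)
for S,c in zip(st[1:],ce[1:]):
    if S[4]>30: print(S,c.round(1),onplane(w,c,n,q+.06*n).round(4))
o1,d1=ray(t,[(256.8,204.8),(321.6,193.9)]);
cc=f[20:300,280:410,::-1].astype(np.uint8);cv2.imwrite("pics/d.png",cv2.resize(cc,None,fx=2.1,fy=2.1))
cs=d["side"]["frame"][165:250,260:420,::-1];cv2.imwrite("pics/e.png",cv2.resize(cs,None,fx=5,fy=5,interpolation=cv2.INTER_CUBIC))
```

```text
wrist n [-0.20475649 -0.04054894  0.97797268] 0.21027917372010682 0.19550536998610638 0.0008064372893634819
black ((330.6520690917969, 159.76458740234375), (71.67774963378906, 253.05618286132812), 1.7183582782745361)
[[ 0.538  -0.0729  0.101 ]
 [ 0.4999  0.1967  0.1042]
 [ 0.5689  0.208   0.1191]
 [ 0.6202 -0.06    0.1188]] [0.5568 0.0679 0.1108] [0.08512362 0.27227815 0.07154173 0.27281676]
[363  39   9  26 212] [367.2  51.8] [[0.5595 0.1827 0.1529]]
[299  41   9  10  69] [303.   45.4] [[0.5018 0.1772 0.1406]]
[340  44   6  26 149] [342.4  56.4] [[0.5384 0.1745 0.1482]]
[299  55   9  10  58] [303.3  59.7] [[0.5043 0.1652 0.1406]]
[299  69   9  10  60] [303.4  73.8] [[0.5065 0.1531 0.1406]]
[377  70   8   9  54] [380.7  74.1] [[0.5757 0.1661 0.1556]]
[300  87   8  10  55] [303.5  91.7] [[0.5095 0.1375 0.1406]]
[377  87   8   5  31] [380.5  89.5] [[0.5786 0.1528 0.1557]]
[340  91  13  26 285] [346.4 103.1] [[0.5503 0.1348 0.149 ]]
[376 101   9  10  54] [379.9 105.5] [[0.5812 0.1386 0.1556]]
[300 115   8   9  57] [303.7 119.1] [[0.514  0.113  0.1405]]
[376 115   8   9  54] [379.6 119. 
[... 803 characters left out ...]
 0.0465 0.1556]]
[290 213   3  19  33] [290.8 222.7] [[0.5191 0.0101 0.1373]]
[372 214   9   9  52] [376.3 218.3] [[0.6026 0.0308 0.1556]]
[338 224   6  21 120] [340.5 233.7] [[0.5706 0.008  0.148 ]]
[372 226   8   8  54] [375.6 229.8] [[0.6047 0.0188 0.1556]]
[359 230   9  21 140] [363. 240.] [[0.5945 0.0056 0.1529]]
[302 238   8   8  34] [305.7 241.4] [[ 0.5374 -0.0069  0.1404]]
[371 238   9   8  51] [375.2 241.4] [[0.607  0.0064 0.1556]]
[371 252   8   8  47] [374.5 255.9] [[ 0.61   -0.0093  0.1555]]
[340 262  10  32 197] [344.3 280.5] [[ 0.5851 -0.0425  0.1489]]
[371 264   7   7  39] [373.9 267. ] [[ 0.6123 -0.0216  0.1555]]
[371 274   7   8  33] [373.9 277.7] [[ 0.615  -0.0336  0.1556]]
```

View pics/d.png

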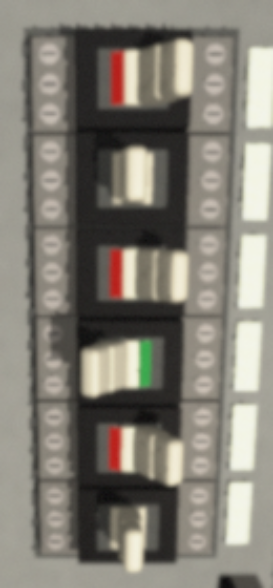

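View pics/e.png

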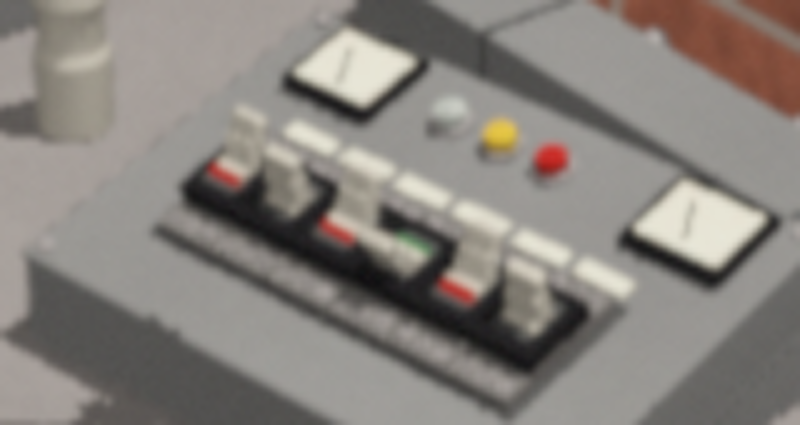

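Run:
```python
import pickle
from loc import *
from go import up as up0
t=pickle.load(open("a.pkl","rb"))["top"];d=pickle.load(open("c.pkl","rb"));w=d["wrist"];sd=d["side"]
m=np.zeros((480,640),np.uint8)
cv2.fillPoly(m,[np.array([(245,15),(285,15),(288,280),(258,290)])],1)
cv2.fillPoly(m,[np.array([(418,90),(432,90),(425,240),(412,240)])],1)
n,q,s,k=fascia(w,m);Q=q+.011*n
Rr=onplane(w,[(379.9,105.5),(378.7,149.2),(377.1,190.7),(375.6,229.8),(373.9,267)],n,Q)
L=onplane(w,[(303.3,59.7),(304.6,149)],n,Q)
print(Rr.round(4),np.linalg.norm(np.diff(Rr,axis=0),axis=1));v=Rr[0]-Rr[-1];yw=np.arctan2(-v[0],v[1]);print("yaw",yw,np.arctan2(-(L[0]-L[1])[0],(L[0]-L[1])[1]))
# breaker3 centre
c3=(L[1]+Rr[1])/2;print("len",np.linalg.norm(L[1]-Rr[1]));yc=v/np.linalg.norm(v)
for i in(2,6):
    o=c3-(i-3)*.046*yc-.011*n; print(i,"fascia origin",o.round(4),"handle end",(o+.060*n).round(4),"proj end top/wrist/side",[proj(p,o+.06*n).round(1).tolist() for p in(t,w,sd)])
# triangulate end
def tri(obs):
    A=np.zeros((3,3));b=np.zeros(3)
    for p,uv in obs:
        o,dd=ray(p,[uv]);dd=dd[0]/np.linalg.norm(dd[0]);M=np.eye(3)-np.outer(dd,dd);A+=M;b+=M@o
    return np.linalg.solve(A,b)
# side end tops: crop coords -> px
s2=(260+285/5,165+152/5);s6=(260+525/5,165+268/5)
print(tri([(t,(256.8,204)),(w,(346,103)),(sd,s2)]),tri([(t,(321.6,193.4)),(w,(344,287)),(sd,s6)]))
print(n,q)
```

```text
[[ 0.5976  0.1447  0.1092]
 [ 0.6067  0.0996  0.1092]
 [ 0.6153  0.0543  0.1092]
 [ 0.6241  0.0092  0.1091]
 [ 0.6326 -0.0364  0.109 ]] [0.04603357 0.04610584 0.04595849 0.04638018]
yaw 0.1908669378709404 0.19218761774757326
len 0.08176155931292861
2 fascia origin [0.5609 0.1378 0.09  ] handle end [0.5486 0.1353 0.1487] proj end top/wrist/side [[[255.1, 205.5]], [[344.8, 102.2]], [[316.0, 195.3]]]
6 fascia origin [ 0.5958 -0.0429  0.0898] handle end [ 0.5836 -0.0453  0.1485] proj end top/wrist/side [[[320.6, 194.8]], [[342.4, 282.6]], [[364.5, 218.8]]]
[0.5513668  0.13302824 0.14845238] [ 0.58548821 -0.04813104  0.15072844]
[-0.20475649 -0.04054894  0.97797268] [0.52211463 0.0804637  0.07949341]
```

Run:
```python
from go import *
from station import manip
s=manip.sense();
O6=np.array([.597,-.0445,.09])
print(rel(s,O6+.11*n,Rt(1)),rel(s,O6+.052*n,Rt(1)))
```

```text
(array([ 8.59, 17.05,  2.34]), array([ 0.0014, -0.0031,  0.003 ])) (array([ 8.58, 22.85,  2.35]), array([ 0.0014, -0.0031,  0.003 ]))
```

```bash
python3 -m handwheel '[2.9,3,0.8,0,0,0,5, 5.8,6,1.6,0,0,0,5, 8.6,9,2.3,0,0,0,5, 8.6,12.5,2.3,0,0,0,5, 8.6,16,2.3,0,0,0,5, 8.6,17,2.3,0,0,0,5, 8.6,17,2.3,0,0,0,5, 8.6,17,2.3,0,0,0,5]'
python3 - <<'E'
from go import *
from station import manip
s=manip.sense()
O6=np.array([.597,-.0445,.09])
print(rel(s,O6+.052*n,Rt(1)))
p=manip.snapshot("wrist");cv2.imwrite("pics/f.png",p["frame"][:,:,::-1])
E
```

```text
t: 2.75
tcp_pos: [0.5746, -0.0494, 0.1988]
tool_rot: [-0.484, 0.402, -0.497, 0.597]
force: [0.5, 0.8, 0.0]
finger_gap: 0.581
(array([-0.08,  5.92, -0.01]), array([ 0.0005, -0.0045,  0.003 ]))
```

View pics/f.png

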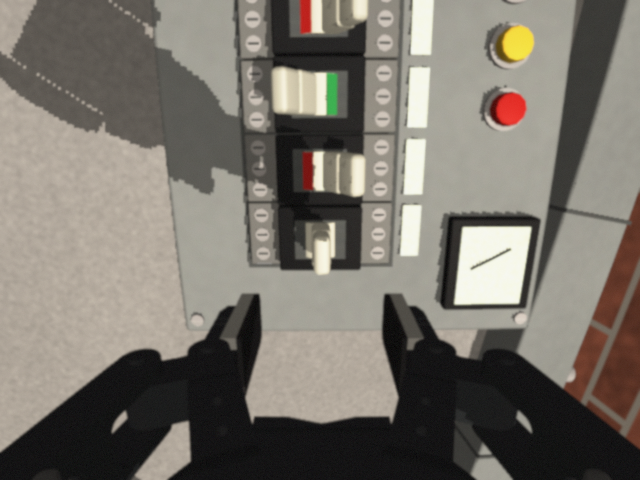

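The wrist view shows handle 6's end at about (322,262), centred between the pads (inner edges at about 260 and 384). I'll descend.

```bash
python3 -m handwheel '[-0.1,2,0,0,0,0,5, -0.1,4,0,0,0,0,5, -0.1,5.3,0,0,0,0,5, -0.1,5.9,0,0,0,0,5, -0.1,5.9,0,0,0,0,5]'
python3 - <<'E'
from go import *
from station import manip
s=manip.sense()
O6=np.array([.597,-.0445,.09])
print(rel(s,O6+.052*n,Rt(1)),s["force"])
for v in("wrist","side"):
  p=manip.snapshot(v);cv2.imwrite(f"pics/g_{v}.png",p["frame"][:,:,::-1] if v=="wrist" else cv2.resize(p["frame"][100:260,240:450,::-1],None,fx=3.5,fy=3.5))
E
```

```text
t: 3.22
tcp_pos: [0.587, -0.0453, 0.1416]
tool_rot: [-0.485, 0.401, -0.497, 0.598]
force: [-0.4, 0.1, -0.1]
finger_gap: 0.587
(array([ 0.1 ,  0.06, -0.1 ]), array([-0.001 , -0.0026,  0.0034])) [-0.42648311  0.08380985 -0.06064348]
```

View pics/g_wrist.png

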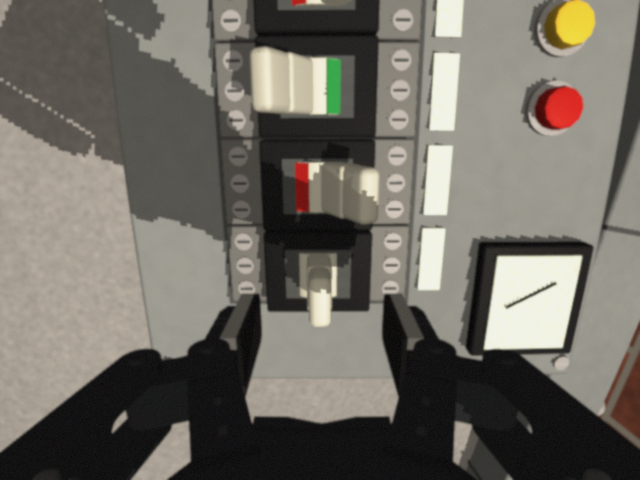

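View pics/g_side.png

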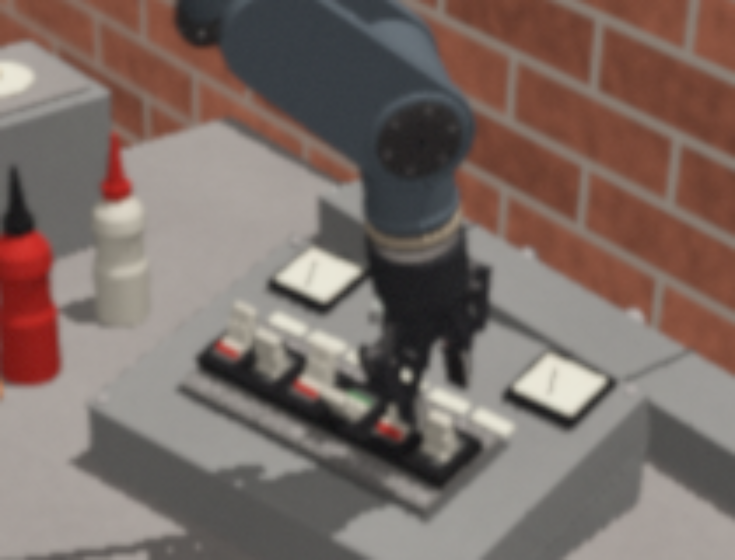

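Something looks off. In the side view handle 6, at crop (437,420), is not hidden by the fingers, whose tips show at about (405,400) and (455,380). I'll check this by projection before pushing.

Run:
```python
from go import *
from station import manip
s=manip.sense();R0=R.from_quat(s["tool_rot"]).as_matrix()
p=manip.snapshot("side");w=manip.snapshot("wrist")
Rm=cv2.Rodrigues(np.array(p["rvec"]))[0];print("campos",-Rm.T@p["tvec"])
Rw=cv2.Rodrigues(np.array(w["rvec"]))[0];cw=-Rw.T@w["tvec"];print("wristcam in tool",R0.T@(cw-s["tcp_pos"]),"axis",R0.T@Rw[2])
T=s["tcp_pos"]
for nm,l in(("tcp",[0,0,0]),("tip+",[0,.017,.025]),("tip-",[0,.017,-.025])):
    X=T+R0@np.array(l);print(nm,X.round(4),"side crop",((proj(p,X)-[240,100])*3.5).round(0),"wrist",proj(w,X).round(0))
for i,O in((6,[.597,-.0445,.09]),(2,[.5625,.1365,.09])):
    X=np.array(O)+.06*n;print(i,"end",((proj(p,X)-[240,100])*3.5).round(0),"wrist",proj(w,X).round(0))
```

```text
campos [-0.3371647  -1.07908379  1.06890308]
wristcam in tool [-0.07254748 -0.15636111 -0.00070402] axis [2.83160253e-01 9.59072131e-01 9.58830291e-04]
tcp [ 0.5874 -0.0455  0.1425] side crop [[439. 420.]] wrist [[323. 297.]]
tip+ [ 0.615  -0.0404  0.1311] side crop [[461. 418.]] wrist [[373. 283.]]
tip- [ 0.567  -0.0494  0.1206] side crop [[421. 454.]] wrist [[272. 283.]]
6 end [[438. 416.]] wrist [[319. 305.]]
2 end [[268. 334.]] wrist [[ 317. -206.]]
```

Run:
```python
from go import *
from station import manip
s=manip.sense();R0=R.from_quat(s["tool_rot"]).as_matrix()
w=manip.snapshot("wrist");p=manip.snapshot("side")
for uv in [(242,305),(250,300),(254,310),(257,297),(392,300),(396,310),(236,350),(320,320),(320,300),(318,280)]:
    print(uv,w["depth"][uv[1],uv[0]].round(3),((pts(w,[uv])-s["tcp_pos"])@R0).round(4), pts(w,[uv]).round(3))
c=p["frame"][165:245,320:400,::-1];cv2.imwrite("pics/i.png",cv2.resize(c,None,fx=7,fy=7,interpolation=cv2.INTER_CUBIC))
for uv in [(356,214),(370,209),(365,220),(371,200)]:
    print(uv,((pts(p,[uv])-s["tcp_pos"])@R0).round(4))
```

```text
(242, 305) 0.138 [[-0.0109 -0.0303 -0.0299]] [[ 0.55  -0.041  0.166]]
(250, 300) 0.142 [[-0.0109 -0.0261 -0.0277]] [[ 0.553 -0.041  0.162]]
(254, 310) 0.14 [[-0.0085 -0.0295 -0.0257]] [[ 0.555 -0.043  0.166]]
(257, 297) 0.146 [[-0.0103 -0.022  -0.0257]] [[ 0.556 -0.041  0.159]]
(392, 300) 0.142 [[-0.0112 -0.0266  0.0261]] [[ 0.605 -0.031  0.174]]
(396, 310) 0.134 [[-0.0111 -0.0347  0.0261]] [[ 0.603 -0.031  0.182]]
(236, 350) 0.116 [[-0.0075 -0.0548 -0.0271]] [[ 0.549 -0.045  0.19 ]]
(320, 320) 0.166 [[ 0.0077 -0.0071 -0.0012]] [[ 0.586 -0.054  0.149]]
(320, 300) 0.163 [[-0.0022 -0.0074 -0.0012]] [[ 0.584 -0.044  0.149]]
(318, 280) 0.162 [[-0.0107 -0.0055 -0.002 ]] [[ 0.582 -0.036  0.147]]
(356, 214) [[ 0.0091 -0.0611 -0.0427]]
(370, 209) [[-0.0013 -0.0224  0.0249]]
(365, 220) [[ 0.0027 -0.0056 -0.0046]]
(371, 200) [[ 0.0067 -0.0598  0.0246]]
```

View pics/i.png

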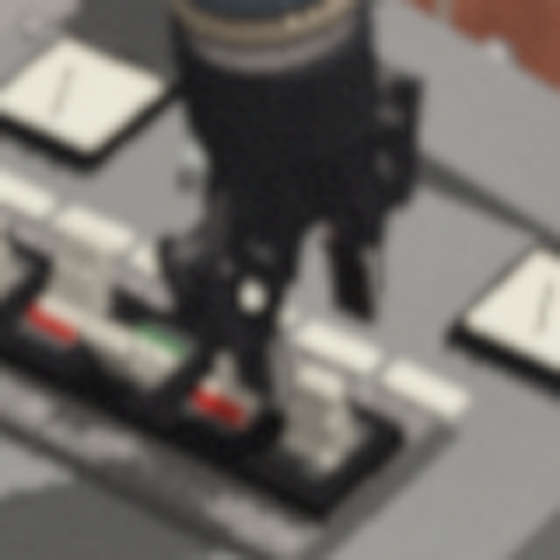

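Both depth cameras put the fingertips about 21 mm behind the reported TCP, not 17 mm ahead. They are still about 14 mm above the handle end, though well centred on it. I'll descend further on visual evidence, watching the force.

```bash
python3 -m handwheel '[0,0.7,0,0,0,0,5, 0,1.4,0,0,0,0,5, 0,2,0,0,0,0,5, 0,2,0,0,0,0,5]'
cat > tip.py <<'E'
from go import *
from station import manip
import sys
s=manip.sense();R0=R.from_quat(s["tool_rot"]).as_matrix()
w=manip.snapshot("wrist");p=manip.snapshot("side")
O=np.array({"6":[.597,-.0445,.09],"2":[.5625,.1365,.09]}[sys.argv[1]])
a=(s["tcp_pos"]-O);print("t",s["t"],"tcp rel breaker up,y,n mm",(1e3*np.array([a@up,a@yc,a@n])).round(1),"F",s["force"].round(1),"rotvec to square",rel(s,O,Rt(1))[1])
# finger points from wrist depth: dark pixels near the two pads
vv,uu=np.mgrid[270:400:2,180:460:2];uv=np.c_[uu.ravel(),vv.ravel()];P=pts(w,uv);d=w["depth"][uv[:,1],uv[:,0]]
L=(P-s["tcp_pos"])@R0
k=(d>0.05)&(abs(L[:,0])<.02)&(abs(L[:,2])<.06)&(abs(L[:,2])>.018)&(d<.16)
col=w["frame"][uv[:,1],uv[:,0]].max(1)<110
for sg in(1,-1):
    m=k&col&(sg*L[:,2]>0)
    if m.sum(): 
        y=np.percentile(L[m,1],98);h=(P[m]-O)@n;print("finger",sg,"tip y",y.round(4),"tip height over fascia mm",(1e3*np.percentile(h,2)).round(1),"inner z",np.percentile(sg*L[m,2],2).round(4))
cv2.imwrite(f"pics/{sys.argv[2]}_w.png",w["frame"][:,:,::-1]);cv2.imwrite(f"pics/{sys.argv[2]}_s.png",cv2.resize(p["frame"][130:250,270:430,::-1],None,fx=5,fy=5,interpolation=cv2.INTER_CUBIC))
E
python3 tip.py 6 j
```

```text
t: 3.85
tcp_pos: [0.5898, -0.0443, 0.1193]
tool_rot: [-0.485, 0.403, -0.496, 0.597]
force: [-0.1, -0.7, -1.1]
finger_gap: 0.583
t 3.85 tcp rel breaker up,y,n mm [-0.8  1.6 30.1] F [-0.1 -0.7 -1.1] rotvec to square [ 0.003  -0.0034  0.0013]
finger 1 tip y -0.0217 tip height over fascia mm 51.7 inner z 0.0193
finger -1 tip y -0.0215 tip height over fascia mm 51.7 inner z 0.0197
```

View pics/j_w.png

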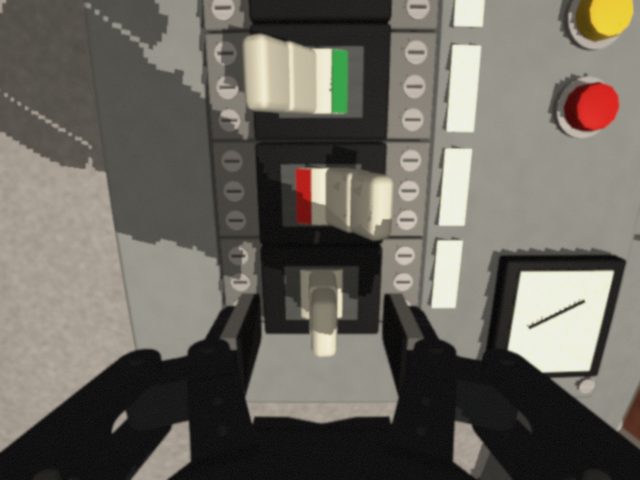

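View pics/j_s.png

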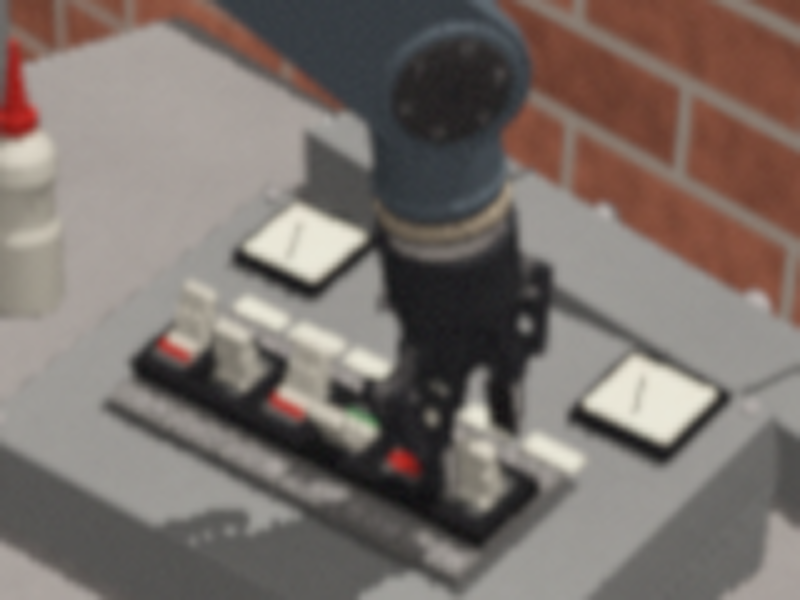

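Run:
```python
from go import *
from station import manip
s=manip.sense();R0=R.from_quat(s["tool_rot"]).as_matrix();w=manip.snapshot("wrist")
for uv in [(320,425),(320,440),(270,425),(370,425),(230,400),(150,360),(205,360),(440,360),(490,360),(60,380),(580,380)]:
    print(uv,w["depth"][uv[1],uv[0]].round(3),((pts(w,[uv])-s["tcp_pos"])@R0).round(3))
```

```text
(320, 425) 0.083 [[-0.01  -0.089 -0.001]]
(320, 440) 0.076 [[-0.012 -0.095 -0.001]]
(270, 425) 0.082 [[-0.011 -0.089 -0.012]]
(370, 425) 0.082 [[-0.011 -0.089  0.01 ]]
(230, 400) 0.079 [[-0.018 -0.09  -0.02 ]]
(150, 360) 0.103 [[-0.012 -0.067 -0.048]]
(205, 360) 0.102 [[-0.012 -0.067 -0.033]]
(440, 360) 0.101 [[-0.013 -0.069  0.032]]
(490, 360) 0.102 [[-0.013 -0.068  0.046]]
(60, 380) 0.278 [[ 0.109  0.08  -0.202]]
(580, 380) 0.218 [[0.069 0.029 0.155]]
```

The body sits about 67 mm behind the tips, so clearance is ample. I'll descend the last 13 mm and start the OFF push.

```bash
python3 -m handwheel '[0.1,0.7,0,0,0,0,5, 0.1,1.3,0,0,0,0,5, 0.1,1.3,0,0,0,0,5, 0.1,1.3,-0.6,0,0,0,5, 0.1,1.3,-1.2,0,0,0,5, 0.1,1.3,-1.6,0,0,0,5, 0.1,1.3,-2,0,0,0,5, 0.1,1.3,-2.4,0,0,0,5, 0.1,1.3,-2.7,0,0,0,5, 0.1,1.3,-2.7,0,0,0,5]'
python3 tip.py 6 k
```

```text
t: 4.83
tcp_pos: [0.5692, -0.0497, 0.104]
tool_rot: [-0.483, 0.4, -0.499, 0.598]
force: [3.1, 4.4, 2.6]
finger_gap: 0.587
t 4.8333 tcp rel breaker up,y,n mm [-24.7   0.1  19.6] F [3.1 4.4 2.6] rotvec to square [-0.0046 -0.0039  0.0039]
finger 1 tip y -0.0148 tip height over fascia mm 34.4 inner z 0.0188
finger -1 tip y -0.0214 tip height over fascia mm 40.8 inner z 0.0199
```

View pics/k_w.png

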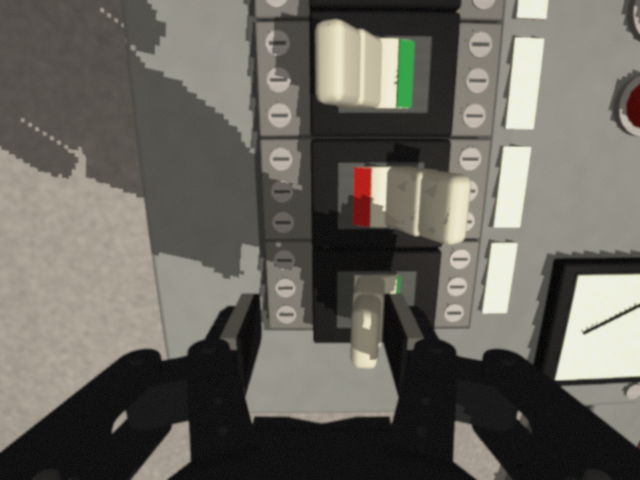

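The wrist view shows handle 6 moving: its end is at about (366,350) and a sliver of green shows at (398,283). I'll keep pushing in small steps.

```bash
python3 -m handwheel '[0,0,-0.3,0,0,0,5, 0,0,-0.5,0,0,0,5, 0,0,-0.7,0,0,0,5, 0,0,-0.7,0,0,0,5]'; python3 -m handwheel '[0,0,-0.2,0,0,0,5, 0,0,-0.2,0,0,0,5]'
python3 tip.py 6 l
```

```text
t: 5.27
tcp_pos: [0.5635, -0.0515, 0.1028]
tool_rot: [-0.483, 0.4, -0.499, 0.598]
force: [4.5, 4.3, 0.5]
finger_gap: 0.584
t: 5.43
tcp_pos: [0.5619, -0.0522, 0.1025]
tool_rot: [-0.483, 0.399, -0.5, 0.598]
force: [4.4, 2.7, 0.8]
finger_gap: 0.586
t 5.4333 tcp rel breaker up,y,n mm [-32.5  -1.   19.7] F [4.4 2.7 0.8] rotvec to square [-0.0068 -0.0037  0.006 ]
finger 1 tip y -0.0114 tip height over fascia mm 31.1 inner z 0.0186
finger -1 tip y -0.0215 tip height over fascia mm 40.9 inner z 0.0198
```

View pics/l_w.png

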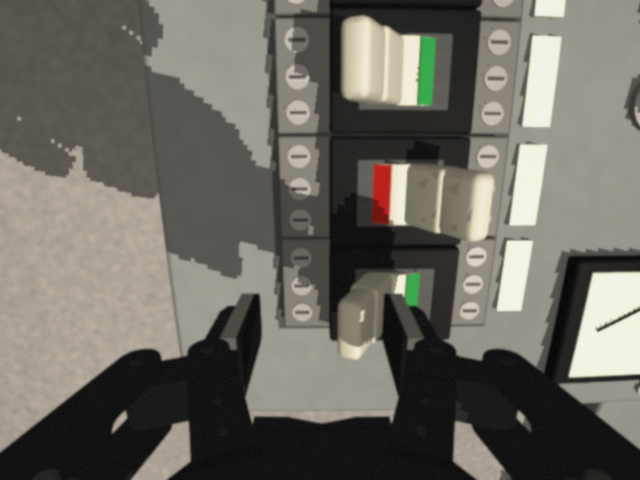

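Green now shows at (412,290), but the force is still at the sliding level, so there is no hard stop yet. Pushing on.

```bash
python3 -m handwheel '[0,0,-0.2,0,0,0,5, 0,0,-0.3,0,0,0,5, 0,0,-0.3,0,0,0,5]'; python3 -m handwheel '[0,0,-0.2,0,0,0,5, 0,0,-0.2,0,0,0,5]';python3 -m handwheel '[0,0,-0.1,0,0,0,5, 0,0,-0.1,0,0,0,5]'
python3 tip.py 6 m
```

```text
t: 5.78
tcp_pos: [0.5612, -0.0531, 0.1027]
tool_rot: [-0.482, 0.398, -0.501, 0.599]
force: [8.4, 4.3, 1.9]
finger_gap: 0.584
t: 5.95
tcp_pos: [0.5609, -0.0537, 0.103]
tool_rot: [-0.481, 0.397, -0.502, 0.599]
force: [11.0, 5.3, 2.1]
finger_gap: 0.582
t: 6.12
tcp_pos: [0.5608, -0.0539, 0.1031]
tool_rot: [-0.481, 0.396, -0.503, 0.599]
force: [12.5, 6.6, 1.9]
finger_gap: 0.586
t 6.1167 tcp rel breaker up,y,n mm [-33.8  -2.5  20.5] F [12.5  6.6  1.9] rotvec to square [-0.0158 -0.0045  0.0099]
finger 1 tip y -0.0117 tip height over fascia mm 32.5 inner z 0.0186
finger -1 tip y -0.0212 tip height over fascia mm 41.2 inner z 0.0198
```

View pics/m_w.png

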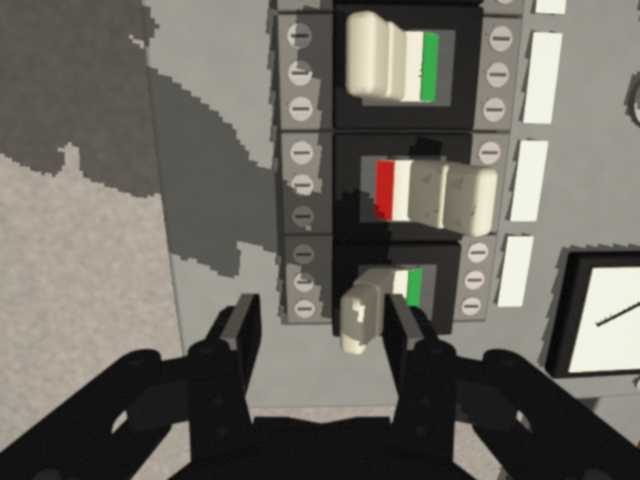

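The hard stop is confirmed: position has stalled and the force climbed to 14 N, with the green band at (413,287) like breaker 4's. I'll back off part way so the fingers clear the leaning handle, then lift.

```bash
python3 -m handwheel '[0,0,1,0,0,0,5, 0,0,2,0,0,0,5, 0,0,2.2,0,0,0,5, 0,-2,2.2,0,0,0,5, 0,-5,2.2,0,0,0,5, 0,-8,2.2,0,0,0,5, 0,-8,2.2,0,0,0,5]'
python3 - <<'E'
from go import *
from station import manip
s=manip.sense();O=np.array([.5625,.1365,.09])
print(s["force"],rel(s,O+.09*n,Rt(1)),rel(s,O+.018*n,Rt(1)))
E
```

```text
t: 6.8
tcp_pos: [0.5593, -0.0525, 0.187]
tool_rot: [-0.484, 0.399, -0.499, 0.598]
force: [1.1, -0.4, 0.7]
finger_gap: 0.585
[ 1.05279959 -0.38323997  0.68594016] (array([-18.52,   1.17,   1.69]), array([-0.0059, -0.0023,  0.0067])) (array([-18.56,   8.37,   1.65]), array([-0.0059, -0.0023,  0.0067]))
```

```bash
python3 -m handwheel '[-4,0,0.4,0,0,0,5, -8,0,0.8,0,0,0,5, -12,0.3,1.2,0,0,0,5, -16,0.7,1.6,0,0,0,5, -18.5,1.1,1.7,-0.006,-0.002,0.007,5, -18.5,1.1,1.7,-0.006,-0.002,0.007,5, -18.5,1.1,1.7,-0.006,-0.002,0.007,5]'
python3 tip.py 2 n
python3 - <<'E'
from go import *
from station import manip
s=manip.sense();O=np.array([.5625,.1365,.09])
print(rel(s,O+.018*n,Rt(1)))
E
```

```text
t: 7.38
tcp_pos: [0.5413, 0.1348, 0.1739]
tool_rot: [-0.487, 0.404, -0.492, 0.598]
force: [-0.2, -0.4, -1.6]
finger_gap: 0.585
t 7.3833 tcp rel breaker up,y,n mm [-3.3  2.3 86.5] F [-0.2 -0.4 -1.6] rotvec to square [ 0.0087  0.0021 -0.0048]
finger 1 tip y -0.0217 tip height over fascia mm 108.0 inner z 0.0192
finger -1 tip y -0.0216 tip height over fascia mm 108.3 inner z 0.0198
(array([0.05, 6.88, 0.3 ]), array([ 0.0073, -0.0013, -0.0038]))
```

View pics/n_w.png

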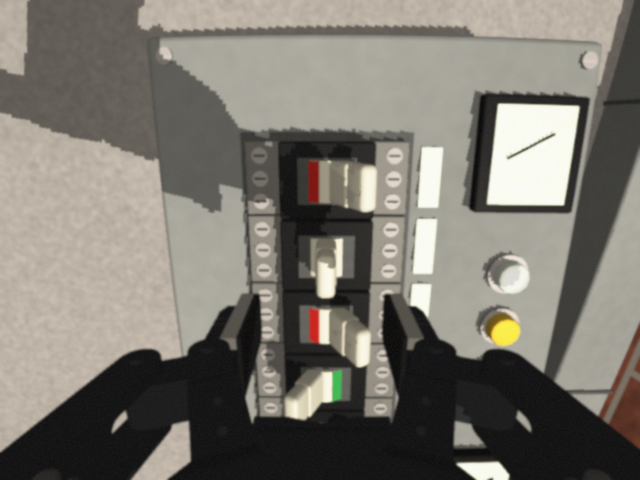

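View pics/n_s.png

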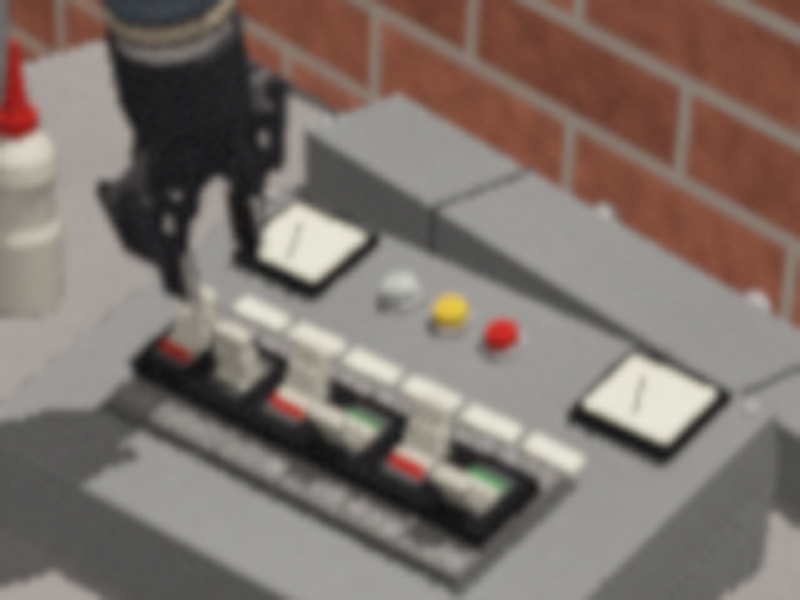

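The side view shows breaker 6 OFF with its green band at (490,478), the same as breaker 4. In the wrist view handle 2's end at (325,278) is centred between the pads. I'll descend on it and check.

```bash
python3 -m handwheel '[0.1,2,0.2,0.007,0,-0.004,5, 0.1,4,0.2,0.007,0,-0.004,5, 0.1,5.5,0.2,0.007,0,-0.004,5, 0.1,6.7,0.2,0.007,0,-0.004,5, 0.1,6.7,0.2,0.007,0,-0.004,5]'
python3 tip.py 2 o
```

```text
t: 7.9
tcp_pos: [0.5571, 0.1339, 0.1073]
tool_rot: [-0.485, 0.403, -0.496, 0.597]
force: [-0.1, -0.7, -0.4]
finger_gap: 0.586
t 7.9 tcp rel breaker up,y,n mm [-2.1 -1.6 18.1] F [-0.1 -0.7 -0.4] rotvec to square [ 0.0037 -0.004  -0.0001]
finger 1 tip y -0.02 tip height over fascia mm 38.1 inner z 0.0191
finger -1 tip y -0.0209 tip height over fascia mm 39.1 inner z 0.0197
```

View pics/o_w.png

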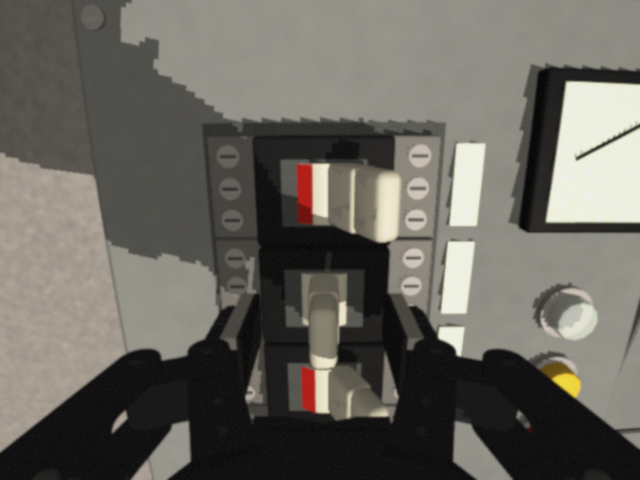

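Handle 2, with its end at (323,340), is between the pads, and handle 3's ON handle at (355,395) stays clear of the fingers. Pushing it OFF.

```bash
python3 -m handwheel '[0,0,-0.8,0,0,0,5, 0,0,-1.4,0,0,0,5, 0,0,-1.8,0,0,0,5, 0,0,-2.2,0,0,0,5, 0,0,-2.5,0,0,0,5, 0,0,-2.8,0,0,0,5, 0,0,-3.1,0,0,0,5, 0,0,-3.4,0,0,0,5, 0,0,-3.6,0,0,0,5, 0,0,-3.6,0,0,0,5]'; python3 -m handwheel '[0,0,-0.2,0,0,0,5, 0,0,-0.2,0,0,0,5]'
python3 tip.py 2 p
```

```text
t: 8.83
tcp_pos: [0.5273, 0.1296, 0.1041]
tool_rot: [-0.482, 0.399, -0.498, 0.601]
force: [6.0, 2.8, 1.4]
finger_gap: 0.582
t: 9.0
tcp_pos: [0.5259, 0.1292, 0.1038]
tool_rot: [-0.481, 0.398, -0.499, 0.601]
force: [5.5, 1.8, -0.0]
finger_gap: 0.586
t 9.0 tcp rel breaker up,y,n mm [-33.6  -0.3  21.3] F [ 5.5  1.8 -0. ] rotvec to square [-0.0116 -0.0012  0.0015]
finger 1 tip y -0.0203 tip height over fascia mm 41.8 inner z 0.0191
finger -1 tip y -0.0221 tip height over fascia mm 43.1 inner z 0.0196
```

View pics/p_w.png

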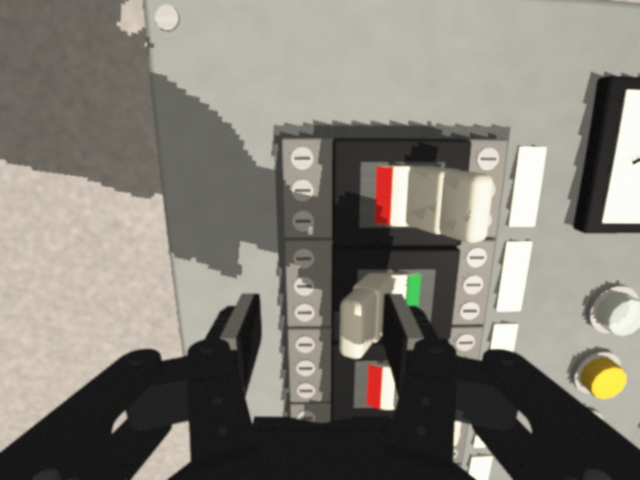

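Handle 2 shows green at (413,290) but is still sliding, with no stall yet. I'll push on to the stop.

```bash
python3 -m handwheel '[0,0,-0.2,0,0,0,5, 0,0,-0.3,0,0,0,5, 0,0,-0.3,0,0,0,5]'; python3 -m handwheel '[0,0,-0.2,0,0,0,5, 0,0,-0.2,0,0,0,5]';python3 -m handwheel '[0,0,-0.2,0,0,0,5, 0,0,-0.2,0,0,0,5]'
python3 tip.py 2 q
```

```text
t: 9.35
tcp_pos: [0.5255, 0.1288, 0.1041]
tool_rot: [-0.48, 0.397, -0.5, 0.602]
force: [7.5, 2.7, 1.2]
finger_gap: 0.583
t: 9.52
tcp_pos: [0.5252, 0.1285, 0.1043]
tool_rot: [-0.479, 0.396, -0.501, 0.603]
force: [9.5, 3.9, 1.9]
finger_gap: 0.588
t: 9.68
tcp_pos: [0.5249, 0.1282, 0.1045]
tool_rot: [-0.478, 0.395, -0.502, 0.603]
force: [12.4, 4.4, 2.6]
finger_gap: 0.587
t 9.6833 tcp rel breaker up,y,n mm [-34.6  -1.1  22.2] F [12.4  4.4  2.6] rotvec to square [-0.0239 -0.0016  0.0036]
finger 1 tip y -0.0218 tip height over fascia mm 44.5 inner z 0.0192
finger -1 tip y -0.0221 tip height over fascia mm 43.7 inner z 0.0197
```

View pics/q_s.png

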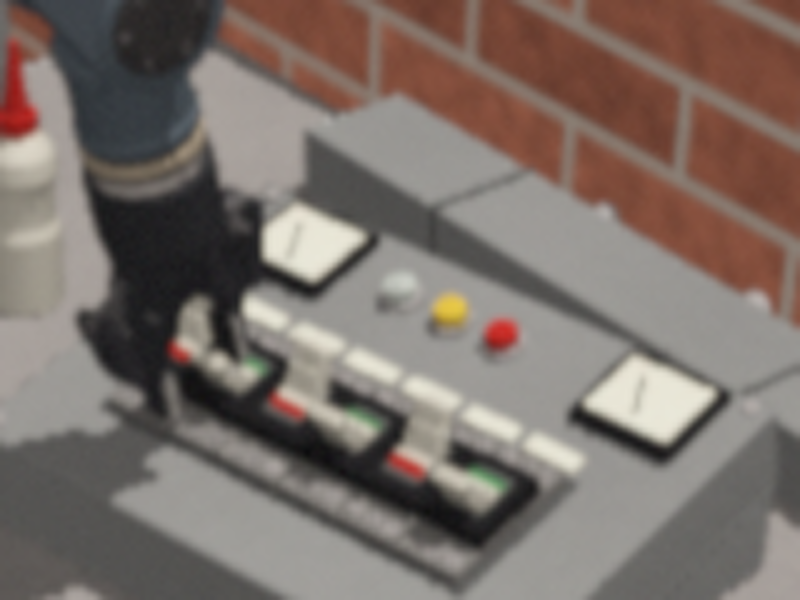

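The side view shows breakers 2 (255,367), 4 and 6 all OFF with green bands, and breaker 2 stalled at its stop with 13 N. Both are off, so I now push breaker 2 ON using the other finger.

```bash
python3 -m handwheel '[0,0,1,0,0,0,5, 0,0,2,0,0,0,5, 0,0,2.7,0,0,0,5, 0,0,3.4,0,0,0,5, 0,0,4.1,0,0,0,5, 0,0,4.8,0,0,0,5, 0,0,5.4,0,0,0,5, 0,0,6,0,0,0,5, 0,0,6.5,0,0,0,5, 0,0,7,0,0,0,5]'
python3 -m handwheel '[0,0,0.3,0,0,0,5, 0,0,0.6,0,0,0,5,0,0,0.6,0,0,0,5]'
python3 tip.py 2 r
```

```text
t: 10.62
tcp_pos: [0.5771, 0.1404, 0.1134]
tool_rot: [-0.487, 0.404, -0.493, 0.596]
force: [-9.8, -1.8, 4.0]
finger_gap: 0.588
t: 10.87
tcp_pos: [0.5833, 0.1415, 0.1149]
tool_rot: [-0.487, 0.404, -0.493, 0.597]
force: [-6.3, -0.4, 4.9]
finger_gap: 0.583
t 10.8667 tcp rel breaker up,y,n mm [26.1  1.  19.9] F [-6.3 -0.4  4.9] rotvec to square [ 0.0093 -0.0007 -0.0018]
finger 1 tip y -0.0223 tip height over fascia mm 42.0 inner z 0.0192
finger -1 tip y -0.0126 tip height over fascia mm 32.8 inner z 0.0189
```

View pics/r_w.png

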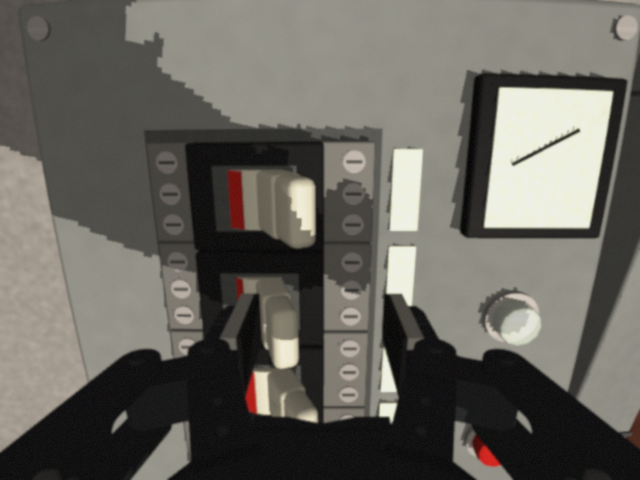

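Handle 2 leans to ON with some red showing at (243,290). It is not at the stop yet, so I continue.

```bash
python3 -m handwheel '[0,0,0.3,0,0,0,5, 0,0,0.6,0,0,0,5, 0,0,0.8,0,0,0,5,0,0,0.8,0,0,0,5]';python3 -m handwheel '[0,0,0.2,0,0,0,5, 0,0,0.3,0,0,0,5,0,0,0.3,0,0,0,5]';python3 -m handwheel '[0,0,0.2,0,0,0,5, 0,0,0.2,0,0,0,5]'
python3 tip.py 2 u
```

```text
t: 11.3
tcp_pos: [0.5881, 0.1425, 0.115]
tool_rot: [-0.489, 0.406, -0.492, 0.595]
force: [-9.2, -1.9, 3.0]
finger_gap: 0.586
t: 11.55
tcp_pos: [0.5882, 0.1426, 0.1148]
tool_rot: [-0.491, 0.407, -0.49, 0.594]
force: [-14.0, -4.0, 3.8]
finger_gap: 0.587
t: 11.72
tcp_pos: [0.5883, 0.1427, 0.1147]
tool_rot: [-0.492, 0.408, -0.489, 0.593]
force: [-15.2, -6.1, 5.1]
finger_gap: 0.589
t 11.7167 tcp rel breaker up,y,n mm [31.1  1.3 18.7] F [-15.2  -6.1   5.1] rotvec to square [ 0.026   0.0011 -0.0026]
finger 1 tip y -0.0224 tip height over fascia mm 40.4 inner z 0.0192
finger -1 tip y -0.0106 tip height over fascia mm 30.0 inner z 0.0189
```

View pics/u_w.png

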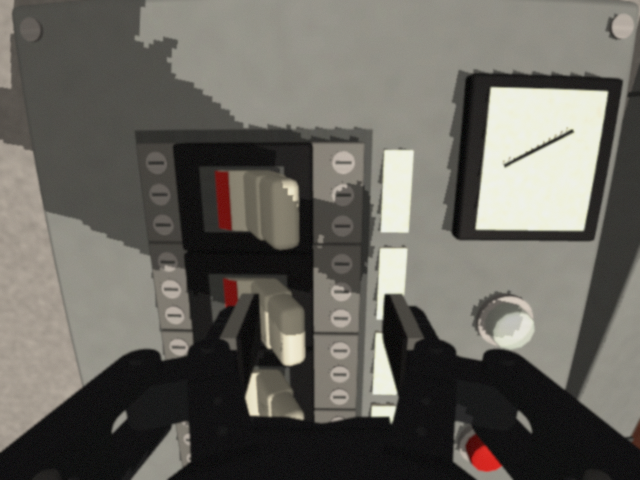

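Handle 2 has stalled at its stop with 17 N and full red shows at (231,292), matching breaker 1. I'll back off, lift, and go to breaker 6, entering offset to suit its lean.

```bash
python3 -m handwheel '[0,0,-1,0,0,0,5, 0,0,-2,0,0,0,5, 0,0,-2.4,0,0,0,5, 0,-2,-2.4,0,0,0,5, 0,-5,-2.4,0,0,0,5, 0,-8,-2.4,0,0,0,5, 0,-8,-2.4,0,0,0,5]'
python3 - <<'E'
from go import *
from station import manip
s=manip.sense();O=np.array([.597,-.0445,.09])-.015*up
print(s["force"],rel(s,O+.09*n,Rt(1)),rel(s,O+.018*n,Rt(1)))
E
```

```text
t: 12.4
tcp_pos: [0.5636, 0.1367, 0.1976]
tool_rot: [-0.482, 0.398, -0.498, 0.601]
force: [1.0, -0.1, 0.8]
finger_gap: 0.582
[ 1.00483602 -0.08040444  0.78367889] (array([18.42,  1.48, -3.85]), array([-0.0107, -0.0007,  0.0012])) (array([18.41,  8.68, -3.93]), array([-0.0107, -0.0007,  0.0012]))
```

```bash
python3 -m handwheel '[4,0,-0.8,0,0,0,5, 8,0,-1.6,0,0,0,5, 12,0.3,-2.5,0,0,0,5, 16,0.8,-3.4,-0.01,0,0,5, 18.4,1.4,-3.9,-0.01,0,0,5, 18.4,1.4,-3.9,-0.01,0,0,5, 18.4,1.4,-3.9,-0.01,0,0,5]'
python3 tip.py 6 v
python3 - <<'E'
from go import *
from station import manip
s=manip.sense();O=np.array([.597,-.0445,.09])-.015*up
print(s["force"],rel(s,O+.018*n,Rt(1)))
E
```

```text
t: 12.98
tcp_pos: [0.5603, -0.0524, 0.1694]
tool_rot: [-0.487, 0.405, -0.494, 0.595]
force: [-0.3, 0.1, -0.2]
finger_gap: 0.587
t 12.9833 tcp rel breaker up,y,n mm [-20.2  -0.9  85.5] F [-0.3  0.1 -0.2] rotvec to square [ 0.0103 -0.0046 -0.0004]
finger 1 tip y -0.0216 tip height over fascia mm 106.8 inner z 0.0192
finger -1 tip y -0.0213 tip height over fascia mm 107.1 inner z 0.0197
[-0.14938073  0.80727809 -0.57828924] (array([0.13, 6.78, 0.56]), array([ 0.01  , -0.0012, -0.0011]))
```

View pics/v_w.png

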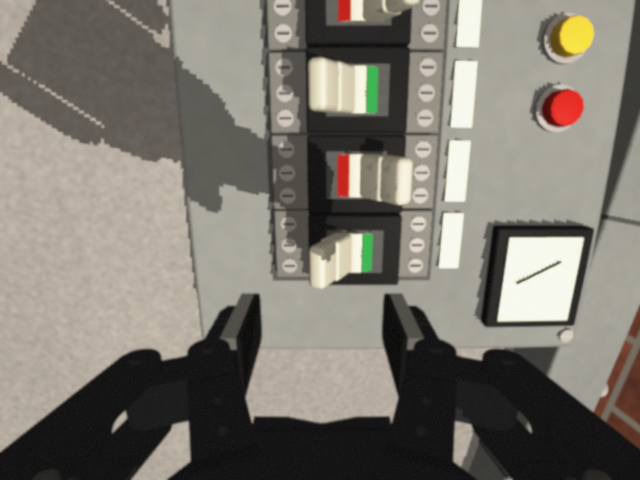

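View pics/v_s.png

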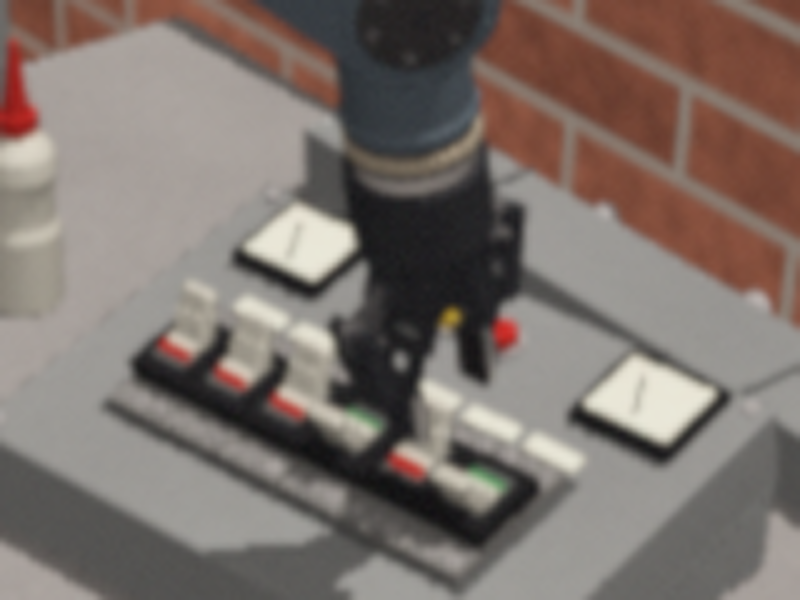

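The side view shows breaker 2 ON (red at (232,377)), while breaker 6 is still OFF. In the wrist view handle 6's end at (322,262) lies midway between the pads. I'll descend straight down.

```bash
python3 -m handwheel '[0.1,2,0.2,0.01,0,0,5, 0.1,4,0.2,0.01,0,0,5, 0.1,5.5,0.2,0.01,0,0,5, 0.1,6.6,0.2,0.01,0,0,5, 0.1,6.6,0.2,0.01,0,0,5]'
python3 tip.py 6 w
```

```text
t: 13.5
tcp_pos: [0.5743, -0.0471, 0.1039]
tool_rot: [-0.485, 0.402, -0.494, 0.599]
force: [-0.4, 0.5, 0.7]
finger_gap: 0.582
t 13.5 tcp rel breaker up,y,n mm [-19.4   1.7  18.4] F [-0.4  0.5  0.7] rotvec to square [ 0.0026  0.0007 -0.0028]
finger 1 tip y -0.0089 tip height over fascia mm 27.3 inner z 0.0192
finger -1 tip y -0.0215 tip height over fascia mm 40.0 inner z 0.0198
```

View pics/w_w.png

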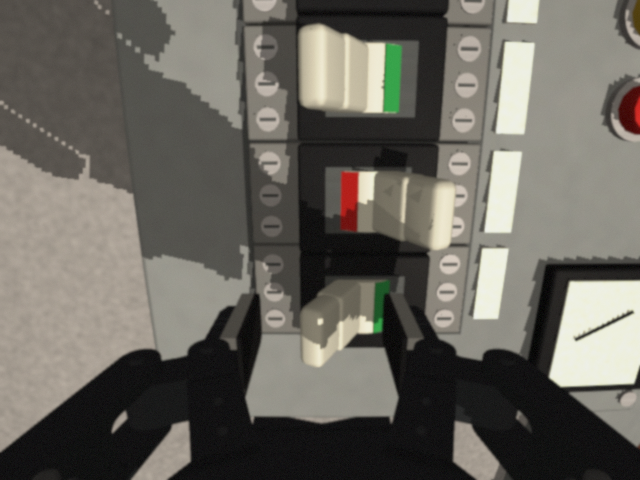

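The pads straddle handle 6, with its end at (318,340), and nothing else is touched. Pushing it ON.

```bash
python3 -m handwheel '[0,0,0.7,0,0,0,5, 0,0,1.4,0,0,0,5, 0,0,2,0,0,0,5, 0,0,2.6,0,0,0,5, 0,0,3.2,0,0,0,5, 0,0,3.8,0,0,0,5, 0,0,4.3,0,0,0,5, 0,0,4.8,0,0,0,5, 0,0,5.1,0,0,0,5, 0,0,5.1,0,0,0,5]'
python3 -m handwheel '[0,0,0.2,0,0,0,5, 0,0,0.4,0,0,0,5,0,0,0.4,0,0,0,5]';python3 -m handwheel '[0,0,0.2,0,0,0,5, 0,0,0.2,0,0,0,5]'
python3 tip.py 6 x
```

```text
t: 14.43
tcp_pos: [0.6223, -0.0393, 0.1164]
tool_rot: [-0.486, 0.403, -0.494, 0.598]
force: [-5.6, -0.9, 1.4]
finger_gap: 0.585
t: 14.68
tcp_pos: [0.6231, -0.0389, 0.1162]
tool_rot: [-0.488, 0.404, -0.492, 0.597]
force: [-10.7, -4.7, 2.1]
finger_gap: 0.583
t: 14.85
tcp_pos: [0.6232, -0.0388, 0.1161]
tool_rot: [-0.489, 0.405, -0.491, 0.596]
force: [-14.0, -5.7, 2.5]
finger_gap: 0.586
t 14.85 tcp rel breaker up,y,n mm [31.7  0.7 19.9] F [-14.   -5.7   2.5] rotvec to square [ 0.0147  0.002  -0.0039]
finger 1 tip y -0.0224 tip height over fascia mm 41.9 inner z 0.0192
finger -1 tip y -0.0115 tip height over fascia mm 31.8 inner z 0.0188
```

View pics/x_w.png

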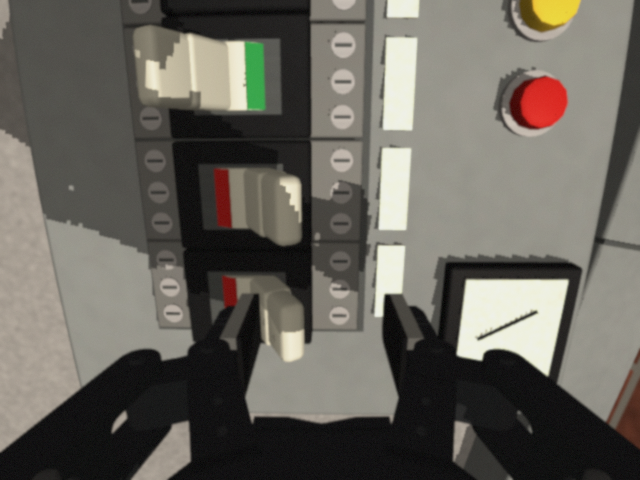

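Handle 6 has stalled at its ON stop with 15 N and red shows at (229,290). I'll back off, lift clear, move aside, and take a last look.

```bash
python3 -m handwheel '[0,0,-1,0,0,0,5, 0,0,-2,0,0,0,5, 0,0,-2.3,0,0,0,5, 0,-2,-2.3,0,0,0,5, 0,-5,-2.3,0,0,0,5, 0,-9,-2.3,0,0,0,5, 0,-13,-4,0,0,0,5, 0,-17,-6,0,0,0,5, 0,-17,-6,0,0,0,5, 0,-17,-6,0,0,0,5]'
python3 tip.py 6 y
python3 - <<'E'
from station import manip
import cv2
cv2.imwrite("pics/z_top.png",manip.snapshot("top")["frame"][:,:,::-1]);cv2.imwrite("pics/z_side.png",manip.snapshot("side")["frame"][:,:,::-1])
E
```

```text
t: 15.78
tcp_pos: [0.5387, -0.0569, 0.2753]
tool_rot: [-0.483, 0.399, -0.498, 0.599]
force: [0.7, 0.5, -0.4]
finger_gap: 0.584
t 15.7833 tcp rel breaker up,y,n mm [-19.7  -1.3 193.7] F [ 0.7  0.5 -0.4] rotvec to square [-0.0074 -0.0012  0.004 ]
finger 1 tip y -0.0212 tip height over fascia mm 215.0 inner z 0.0193
finger -1 tip y -0.0216 tip height over fascia mm 215.0 inner z 0.0198
```

View pics/y_w.png

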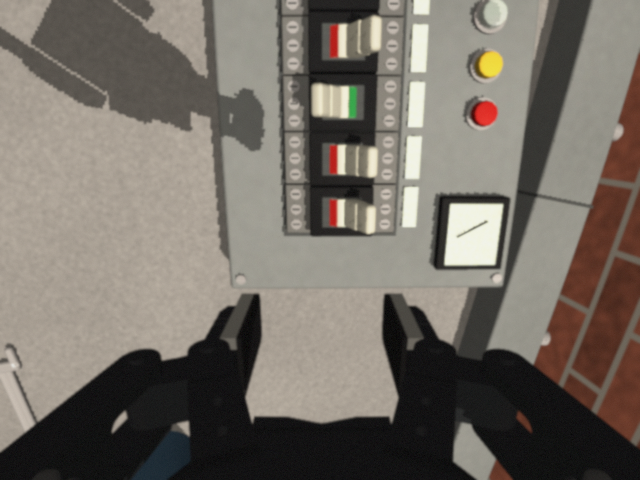

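View pics/y_s.png

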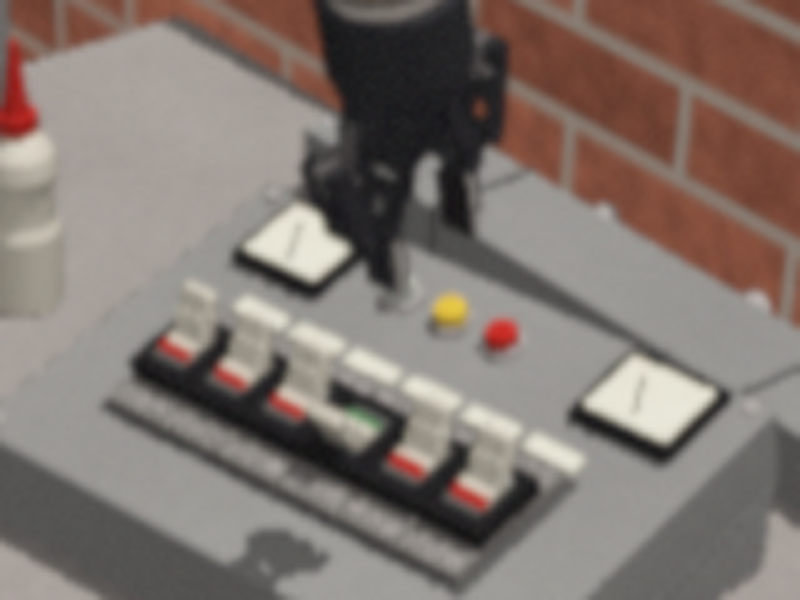

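View pics/z_side.png

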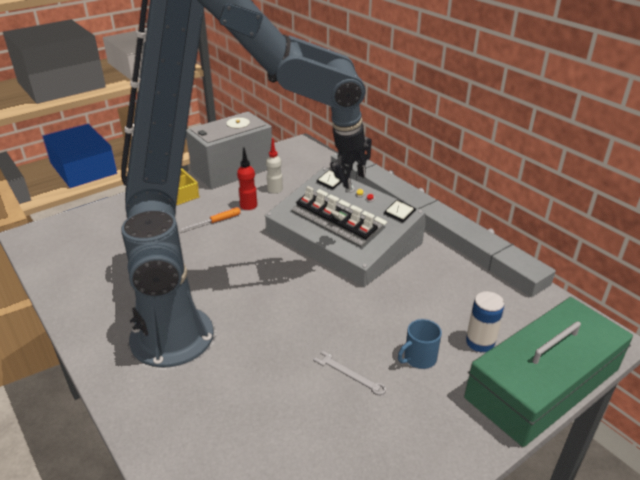

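View pics/z_top.png

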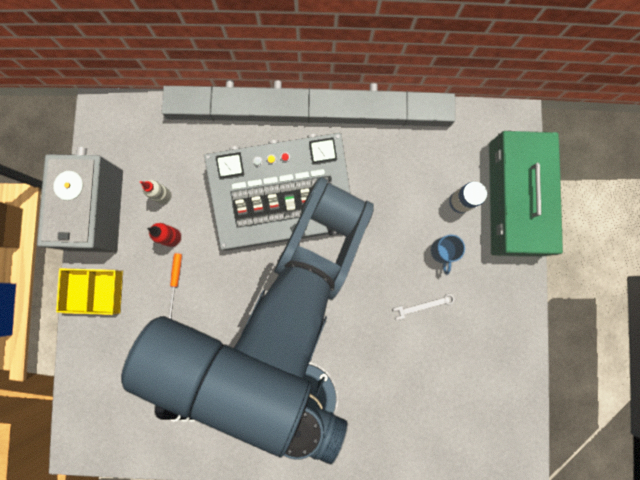

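The side view shows breakers 1, 2, 3, 5 and 6 ON (red bands) and 4 still OFF (green). The bench objects are at the same pixels as before, and the gripper is clear. Handing in.

Run:
```python
from station import manip
print(manip.sense()["qd"].round(3));manip.sign_off()
```

```text
[ 0.001  0.013  0.005  0.     0.003 -0.002]
the job is handed in; nothing more can be done
```

I reset both tripped breakers in the order asked and handed the job in at about 16 s. They were no. 2 and no. 6, counting from the robot's left. I pushed 6 OFF, then 2 OFF, and only then 2 ON and 6 ON. Each push went on until the handle stalled at its hard stop, at about 13–17 N at the wrist.

- **Final pictures:** The side and wrist views show breakers 2 and 6 ON with their full red bands, breakers 1, 3 and 5 still ON and breaker 4 still OFF. The oilers, oil can, mug, screwdriver and wrench look to be at the same pixels as before. The gripper ended well clear, with no force on it beyond noise.
- **One disagreement:** Both depth cameras put the fingertips about 21 mm behind the reported TCP, although the text says 17 mm ahead. I set the depth from the pictures instead.

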